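# Roll a battery cell up the tester's gutter and test it

## Task

Nudge the loose battery cell up the tester's sloped gutter with a fingertip, without picking it up, over the crest and gently into the seat so that it rests against the stop and does not roll back when you let go. Then press the tester's round button fully down and release it. Leave the spare cell, bulb, battery box and torch where they stand.

Things in the scene. Friction and masses are not known exactly. Their poses are not given: they have to be found in the camera images.
- tester: Battery tester fixed on the shelf: black base 295 x 90 x 12 mm, an aluminium gutter, and at its high end a grey housing, top 97 mm above the shelf. Origin on the shelf surface, mid-width; +x (level) is the way the gutter climbs, +y across, z up. Base x = -125 to 170 mm; housing x = 100 to 170 mm, its face at x = 100 mm is the stop. Place and yaw vary.
- gutter: Gutter of the tester. Origin on its floor at the crest, mid-width (tester x 60 mm, height 58 mm). x points up the ramp (0.2 rad), y across; floor z = 0, x -187 to 0 mm. At the low end a lip 5 mm high (x -180 to -175) and behind it (x -187 to -181) two corner horns 22 mm high, 48 mm apart. Side walls 10 mm high, 66 mm apart inside. Beyond the crest the floor falls at 0.2 rad: a 4 mm deep seat, to the stop.
- cell: The battery cell to be moved: plain dark steel cylinder 34 mm in diameter, 59 mm long, about 140 g, origin at its centre. It lies across the gutter (its y axis is the cylinder axis) against the lip at the low end and rolls about this axis; on the ramp it rolls back down when let go, past the crest it rolls into the seat by itself.
- seat (a point): Where the cell's centre is when it rests in the seat against the stop: 83 mm along tester +x from its origin, 71 mm above the shelf.
- button (a joint): Test button travel, m: 0 when up, 0.006 when fully down; a spring returns it; about 5 N presses it fully.
- button_top (a point): Centre of the top of the round aluminium push button (28 mm in diameter) on top of the tester's housing; it is pressed straight down.
- spare: Spare cell of the same make standing upright on the shelf beside the tester, 34 mm in diameter, 59 mm high; origin at the centre of its underside. Leave alone.
- globe: Clear glass globe bulb, 80 mm in diameter, in a cardboard collar with its metal screw cap up, 111 mm high; origin at the centre of its underside. Leave alone.
- batterybox: Blue plastic battery box 75 x 110 x 50 mm; origin at the centre of its underside. Leave alone.
- torch: Silver aluminium torch standing on its head, 46 mm wide, 112 mm high; origin at the centre of its underside. Leave alone.
Mind the look-alikes: they are no part of the job. Leave any red, turquoise or yellow look-alike of the cell alone.

How it is judged:
On the way, in this order (a step that is already met when the one before it is completed fails the run):
1. the cell rests in the seat against the stop by itself, the fingers off it (distance between cell and seat below 0.006 m and linear speed of cell below 0.02 m/s and contact force between each of the arm, the fingers and cell below 0.05 N), for 0.2 s.
2. the test button is pressed fully down while the cell is seated (distance between cell and seat below 0.006 m and value of joint button above 0.0048 m), for 0.05 s.
At the end, for the whole second after the job is handed in: The cell lies at rest across the seat against the stop (centre within 6 mm of the seat point, axis within 0.12 rad of square), the button has been pressed to at least 4.8 mm of its 6 mm after the cell was seated and is up again, and the four bystanders stand within 15 mm of where they were (distance between cell and seat below 0.006 m and linear speed of cell below 0.01 m/s and angle between the y axis of cell and the y axis of tester, either way round below 0.12 rad and value of joint button below 0.001 m and distance of each of globe, batterybox, torch, spare from where it was at the start of the episode below 0.015 m); the robot touches nothing.
It fails at once if the cell is lifted or carried (more than 12 mm clear of the gutter's floor), or leaves the gutter (z of cell in the frame of gutter above 0.029 m or (x of cell in the frame of tester above 0.07 m and height (world z) of cell above 0.087 m) or height (world z) of cell below 0.028 m).
It fails at once if the cell is shot at the stop (faster than 0.4 m/s near the seat) (distance between cell and seat below 0.025 m and linear speed of cell above 0.4 m/s).
It fails at once if the button is pressed while the cell is not seated (value of joint button above 0.003 m and distance between cell and seat above 0.008 m).
It fails at once if the spare cell, bulb, battery box or torch is moved or lifted (more than 20 mm) (distance of any of globe, batterybox, torch, spare from where it was at the start of the episode above 0.02 m).
It also fails if it takes over 53 s, if anything falls off the work surface, if the arm or the gripper's body presses on something with over 40 N, if the wrist force passes 120 N, or if a joint passes its speed limit or range.

## Robot

A 6-joint arm with a two-finger parallel gripper is mounted at the origin on the work surface. World frame = base frame: x ahead of the robot, y to its left, z up, the work surface at z = 0. Lengths are in m, angles in rad, forces in N, time in s.
With the tool pointing down it reaches from about 0.375 to 0.925 m from the base axis. Payload 5.7 kg.
Tool frame: the origin (TCP) lies at the very end of the fingers, on their centre line; the grasp point (between the pads) lies 19 mm behind it; x points along the fingers, z is the direction in which the jaws open and shut, and the axes are right-handed (so a half turn about x gives the same grasp; the last joint's range is limited). The gripper opens to 88 mm and grips with 3 to 60 N. Pads are 20 mm wide; open, the fingers measure 115 mm over their backs; the gripper's body (75 mm by 178 mm) begins 61 mm behind the grasp point.
Start: joints at [1.112, 0.359, 1.51, -0, 1.272, -0.115], TCP at [0.202, 0.565, 0.223] pointing down, gripper open.
Joint ranges: [-2.97, 2.97], [-1.01, 2.36], [0.21, 2.38], [-0.96, 4.11], [0.2, 2.71], [-2.98, 2.98]. Speed limits (rad/s): [2.39, 2.39, 3.14, 3.14, 3.14, 3.14].

## Interface

Orientations are given as a 3x3 rotation matrix whose columns are the frame's x, y, z axes.
In Python, from cell import state, snapshot, close_job, cut_out gives the robot as it stands. The module is installed in compiled form; this text tells all that it offers.
- The arm moves only by the tool arm_command, never from a script. Its argument "plan" is a list of rows, each a list of 3 entries, a list of its own where there are three numbers: the shift along the world's x, y, z in units of 25 mm (1.0 is 25 mm), then the turn about the world's z in units of 6 degrees (1.0 is 6 degrees), then the finger opening in mm, from 0 to 87.8. A call has 1 to 8 rows; each row shifts and turns the commanded pose from where the row before left it; what a row does not reach is not made up. A row lasts 1/8 s, in which the tool goes at most 62.5 mm and 10.7 degrees, less where a joint would pass 70% of its speed; a pose out of reach is approached as far as the arm can. A call with a number of a shift or a turn outside -1 to 1 is refused whole. A call with a gripper value outside its range is refused whole. The fingers move at their own pace and stop on an object; "force" is the grip in N (left out, the last holds). Time passes only in rows, so rows that do not move let the fingers close. It gives the time, the measured TCP pose, the force and the opening at its end, in the units of the state.
- state(): the state, without advancing time (a new reading comes with each control period).
- snapshot(name): name is "scene" or "top"; returns a dict with "image" (400x640x3 uint8, red, green, blue), "range_z" (400x640 float32, m along the optical axis (not along the pixel's ray), 0 where there is no reading), "fovy" (degrees; the focal length in pixels is half the picture's height over the tangent of half this angle, whatever the lens; pixels are square), "cx", "cy" (the principal point, pixels), "camera_from_world" (4x4, takes a point from world to camera coordinates). Camera axes: x right, y down, z forward; pixel columns grow to the right and rows downward; lengths in m; the calibration is good to about 2 mm. A picture is of the moment at which its call begins.
- close_job(): hands the job in, once; it reports no verdict.
Trained networks look in a picture, given as the dict that the camera call returned (one of the last four; its "shot" number tells which), for a name from the list of things; names that differ only in an ending like _2 or _b are one class to them, and where a whole thing is asked for, a point or a joint stands for the part that bears it (a point fixed in the world has none). Each returns a list of dicts, best first, with "conf" (0 to 1); they miss things now and then, are a little off and sometimes report something else, mostly with a low value. They report only what shows in the picture. A call takes as long as a camera call. They do not tell look-alikes from the thing itself.
- cut_out(target, picture): "mask" (400x640 bool, what is visible of it) and "box" ([centre column, centre row, width, height] in pixels, round what is visible of it).
The state is a dict: "time_s": time; "qpos": joint angles; "joint_velocities": joint speeds; "effort": joint torques, N m; "ee_pos": TCP position; "orientation": TCP orientation; "wrist_force": force on the tool from outside, world axes, zero at the start; "wrist_torque": the same for the moment, N m; "gripper_width": finger opening in m.
Only numpy, scipy, OpenCV 4.12 (cv2) and the standard library are available. Lean on these libraries where they do the work, as an engineer would, in place of code of your own. Each camera call takes 0.05 s, during which the arm holds its last target.

## Working session

There is one attempt and no reset: what is moved stays moved. The work goes in short steps, Python scripts to look and compute and a tool call to move; the robot and the scene stay as the last step left them, time stands still between calls to the robot, and variables do not carry over. Pictures are saved under pics/ and viewed, and the job is handed in when it is done.

Besides the shell and the picture viewer there is one more tool, called after "Emit:" as name([rows], argument=value, ...), one row to a line, values as JSON. arm_command: Moves the arm, as the interface text tells. Its arguments: {"type":"object","properties":{"plan":{"type":"array"},"force":{"type":"number"}},"required":["plan"]}

```bash
mkdir -p pics; cat > h.py <<'E'
import numpy as np, cv2
from cell import state, snapshot, close_job, cut_out
def save(s,n,crop=None,k=1):
    im=s['image'][:,:,::-1]
    if crop: im=im[crop[1]:crop[3],crop[0]:crop[2]]
    if k!=1: im=cv2.resize(im,None,fx=k,fy=k,interpolation=cv2.INTER_CUBIC)
    cv2.imwrite('pics/'+n,im)
def world(s):
    f=200/np.tan(np.radians(s['fovy'])/2); z=s['range_z']
    v,u=np.mgrid[0:400,0:640]
    P=np.stack([(u-s['cx'])*z/f,(v-s['cy'])*z/f,z,np.ones_like(z)],-1)
    return (P@np.linalg.inv(s['camera_from_world']).T)[...,:3]
def proj(s,p):
    f=200/np.tan(np.radians(s['fovy'])/2)
    c=s['camera_from_world']@np.append(p,1); return s['cx']+f*c[0]/c[2], s['cy']+f*c[1]/c[2]
E
python3 - <<'E'
from h import *
import pickle
st=state(); print({k:np.round(v,3).tolist() for k,v in st.items()})
for n in ('scene','top'):
    s=snapshot(n); save(s,n+'0.png'); pickle.dump(s,open(n+'0.pkl','wb'))
    W=world(s)
    for t in ('tester','cell','button_top','spare','globe','batterybox','torch','gutter'):
        for d in cut_out(t,s)[:4]:
            m=d['mask']&(s['range_z']>0); p=W[m]
            print(n,t,round(d['conf'],2),np.round(d['box']),np.round(np.median(p,0),3) if len(p) else '',np.round(p[:,2].max(),3) if len(p) else '')
E
```

```text
{'time_s': 0.0, 'qpos': [1.112, 0.359, 1.511, 0.0, 1.272, -0.115], 'joint_velocities': [0.0, -0.001, -0.0, 0.0, -0.001, 0.0], 'effort': [-0.003, -51.54, -27.072, 0.067, 0.035, -0.0], 'ee_pos': [0.202, 0.564, 0.222], 'orientation': [[-0.001, -0.941, 0.337], [-0.002, 0.337, 0.941], [-1.0, 0.0, -0.002]], 'wrist_force': [0.336, -0.023, 0.09], 'wrist_torque': [-0.021, -0.035, -0.002], 'gripper_width': 0.088}
scene tester 0.68 [357. 320.  27.  35.] [ 0.741 -0.165  0.075] 0.117
scene tester 0.63 [283. 172. 146. 128.] [0.461 0.026 0.049] 0.122
scene cell 0.88 [265. 243.  35.  29.] [ 0.528 -0.107  0.03 ] 0.036
scene cell 0.83 [362. 145.  27.  32.] [0.595 0.183 0.03 ] 0.036
scene cell 0.77 [319. 269.  32.  34.] [ 0.64  -0.103  0.031] 0.037
scene cell 0.65 [334. 207.  28.  37.] [0.609 0.012 0.056] 0.062
scene button_top 0.46 [233. 123.  14.   9.] [0.372 0.052 0.118] 0.122
scene spare 0.66 [307. 139.  14.  29.] [0.488 0.129 0.049] 0.063
scene globe 0.91 [398. 241.  43.  48.] [ 0.744 -0.006  0.073] 0.113
scene batterybox 0.95 [428. 177.  55.  66.] [0.745 0.159 0.049] 0.053
scene torch 0.89 [357. 319.  28.  39.] [ 0.741 -0.165  0.073] 0.117
scene gutter 0.72 [298. 183. 107.  84.] [0.507 0.033 0.046] 0.073
top tester 0.55 [306. 248.  72. 174.] [0.458 0.041 0.053] 0.124
top cell 0.87 [319. 176.  37.  20.] [0.604 0.018 0.058] 0.064
top cell 0.86 [382. 217.  18.  34.] [ 0.524 -0.1    0.033] 0.039
top cell 0.73 [224. 185.  33.  34.] [0.59  0.191 0.033] 0.039
top cell 0.71 [380. 157.  37.  20.] [ 0.634 -0.097  0.032] 0.041
top button_top 0.71 [298. 314.  14.  17.] [0.369 0.056 0.12 ] 0.124
top spare 0.78 [255. 245.  22.  19.] [0.482 0.135 0.06 ] 0.065
top globe 0.64 [318. 100.  38.  49.] [0.733 0.009 0.077] 0.115
top batterybox 0.83 [228. 101.  68.  46.] [0.739 0.174 0.051] 0.057
top torch 0.93 [409.  96.  34.  36.] [ 0.73  -0.149  0.068] 0.118
top gutter 0.58 [312. 223.  53. 127.] [0.497 0.036 0.049] 0.074
```

View pics/scene0.png

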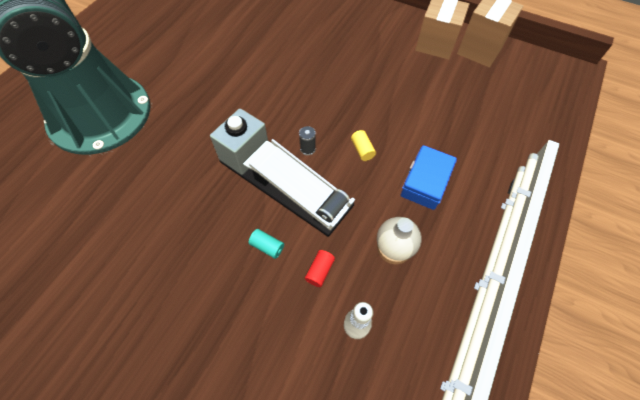

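View pics/top0.png

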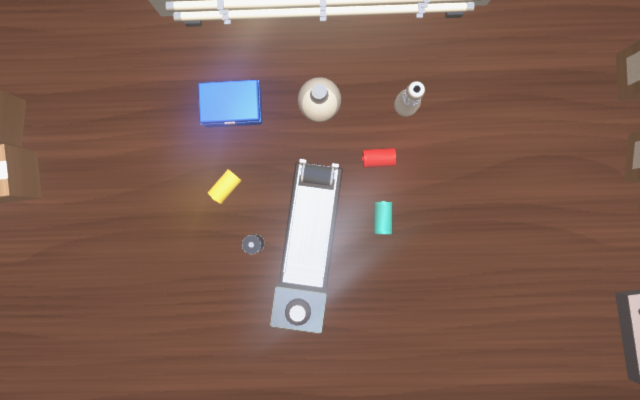

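```bash
python3 - <<'E'
from h import *
import pickle
s=pickle.load(open('top0.pkl','rb')); save(s,'top0c.png',(240,120,420,340),2.6)
s=pickle.load(open('scene0.pkl','rb')); save(s,'scene0c.png',(200,90,440,350),2.2)
E
```

```text
(no output)
```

View pics/top0c.png

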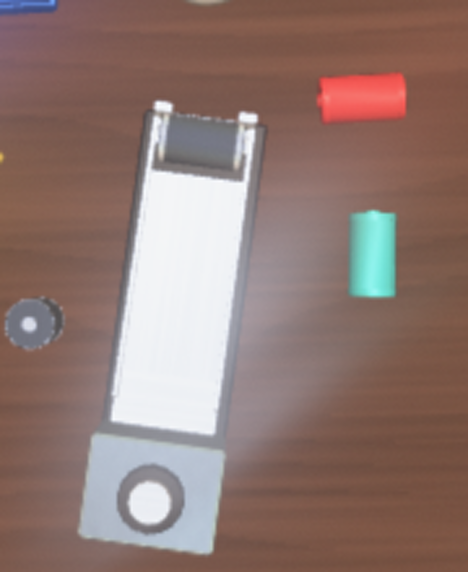

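View pics/scene0c.png

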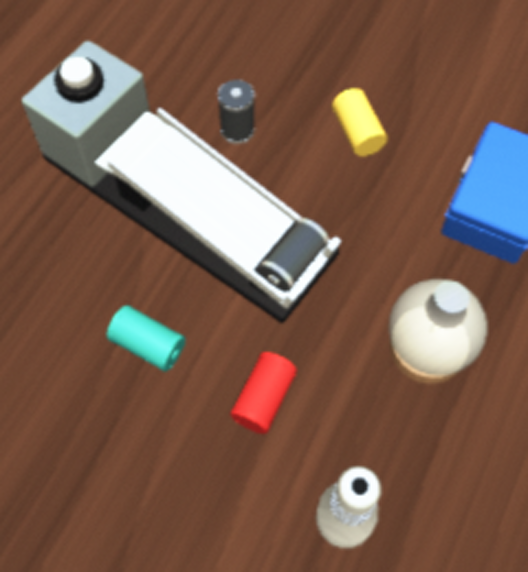

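Possible mix-ups in the top view: the dark cell in the gutter (319,176), red (380,157), turquoise (382,217), yellow (224,185) and the upright dark spare (255,245). The dark one lying across the gutter's low end, behind the two horns, fits the description, and the crop confirms it. Next I fit the tester pose.

```bash
python3 - <<'E'
from h import *
import pickle
for n in ('top','scene'):
    s=pickle.load(open(n+'0.pkl','rb')); W=world(s)
    ok=(s['range_z']>0)
    tab=ok&(abs(W[...,0]-.55)<.25)&(abs(W[...,1])<.25)&(W[...,2]<.012)
    print(n,'table z',np.median(W[tab][:,2]).round(4))
    R=ok&(abs(W[...,1]-.04)<.08)&(W[...,0]<.46)&(W[...,0]>.30)
    m=R&(abs(W[...,2]-.098)<.005); p=W[m]
    print('top z',np.median(p[:,2]).round(4)); 
    print('rect',cv2.minAreaRect((p[:,:2]*1000).astype(np.float32)))
    b=W[R&(W[...,2]>.112)]; print('button',b.mean(0).round(4),np.median(b[:,2]).round(4),(b.max(0)-b.min(0)).round(3),len(b))
    # walls/gutter floor: bright pixels
    g=ok&(s['image'].min(-1)>190)&(W[...,0]>.42)&(W[...,0]<.66)&(abs(W[...,1]-.035)<.06)&(W[...,2]>.025)&(W[...,2]<.08)
    q=W[g]; print('gutter rect',cv2.minAreaRect((q[:,:2]*1000).astype(np.float32)),len(q))
    A=np.c_[q[:,:2],np.ones(len(q))]; c=np.linalg.lstsq(A,q[:,2],rcond=None)[0]; print('plane',c.round(3),'slopeyaw',np.degrees(np.arctan2(c[1],c[0])),np.hypot(*c[:2]))
    c=cut_out('cell',s) if 0 else None
    d=ok&(s['image'].max(-1)<110)&(W[...,0]>.56)&(W[...,0]<.66)&(abs(W[...,1]-.02)<.035)&(W[...,2]>.045)&(W[...,2]<.08)
    q=W[d]; print('cell',cv2.minAreaRect((q[:,:2]*1000).astype(np.float32)),q.mean(0).round(4),q[q[:,2]>q[:,2].max()-.004].mean(0).round(4))
E
```

```text
top table z 0.0014
top z 0.0983
rect ((370.246337890625, 56.29810333251953), (90.04031372070312, 70.3122329711914), 80.60381317138672)
button [0.3689 0.0564 0.119 ] 0.1198 [0.04  0.036 0.012] 258
gutter rect ((522.373779296875, 31.380563735961914), (72.19039154052734, 216.63381958007812), 80.66584014892578) 3822
plane [-0.146  0.022  0.121] slopeyaw 171.6092394637612 0.14770891254144394
cell ((590.1370239257812, 21.82754135131836), (43.908199310302734, 4.119132041931152), 78.15846252441406) [0.5912 0.0252 0.0504] [0.5936 0.0316 0.0552]
scene table z -0.0
top z 0.0967
rect ((372.348876953125, 54.16731262207031), (88.8936538696289, 70.7068862915039), 80.62991333007812)
button [0.3718 0.0535 0.1178] 0.1183 [0.027 0.028 0.01 ] 147
gutter rect ((523.2327880859375, 30.794570922851562), (74.2553482055664, 217.97474670410156), 80.68524169921875) 2786
plane [-0.151  0.002  0.123] slopeyaw 179.1537848022298 0.1510576395083502
cell ((607.0457763671875, 13.625188827514648), (53.82658767700195, 31.82962989807129), 81.4755859375) [0.6089 0.0126 0.0532] [0.6049 0.0167 0.0579]
```

Emit:
arm_command([
  [[0.734,-0.923,0],0.2156,40],
  [[0.734,-0.923,0],0.2156,20],
  [[0.734,-0.923,0],0.2156,0],
  [[0.734,-0.923,0],0.2156,0],
  [[0.734,-0.923,0],0.2156,0],
  [[0.734,-0.923,0],0.2156,0],
  [[0.734,-0.923,0],0.2156,0],
  [[0.734,-0.923,0],0.2156,0],
], force=10)

```text
time_s: 1.9
ee_pos: [0.3496, 0.3795, 0.2228]
orientation: [[0.0, -0.987, 0.162], [0.0, 0.162, 0.987], [-1.0, -0.0, 0.0]]
wrist_force: [0.1, -0.2, 1.0]
gripper_width: 0.0116
```

Emit:
arm_command([
  [[0.734,-0.923,0],0,0],
  [[0.734,-0.923,0],0,0],
  [[0.734,-0.923,0],0,0],
  [[0.734,-0.923,0],0,0],
  [[0.734,-0.923,0],0,0],
  [[0.734,-0.923,0],0,0],
  [[0.734,-0.923,0],0,0],
  [[0.734,-0.923,0],0,0],
])

```text
time_s: 2.9
ee_pos: [0.4964, 0.1948, 0.2227]
orientation: [[0.0, -0.987, 0.162], [-0.0, 0.162, 0.987], [-1.0, -0.0, 0.0]]
wrist_force: [0.1, 0.8, 0.3]
gripper_width: 0.0006
```

Emit:
arm_command([
  [[0.734,-0.923,0],0,0],
  [[0.734,-0.923,0],0,0],
  [[0.734,-0.923,0],0,0],
  [[0.734,-0.923,0],0,0],
  [[0.734,-0.923,0],0,0],
  [[0.734,-0.923,0],0,0],
  [[0.734,-0.923,0],0,0],
  [[0.734,-0.923,0],0,0],
])

```text
time_s: 3.9
ee_pos: [0.6432, 0.0103, 0.2226]
orientation: [[0.0, -0.987, 0.163], [-0.0, 0.163, 0.987], [-1.0, -0.0, -0.0]]
wrist_force: [-0.8, -1.1, -0.3]
gripper_width: 0.0001
```

Emit:
arm_command([
  [[0,0,-1],0,0],
  [[0,0,-1],0,0],
  [[0,0,-1],0,0],
  [[0,0,-1],0,0],
  [[0,0,-1],0,0],
  [[0,0,-1],0,0],
  [[0,0,-0.5],0,0],
  [[0,0,0],0,0],
])

```text
time_s: 4.9
ee_pos: [0.642, 0.0111, 0.0594]
orientation: [[-0.002, -0.987, 0.162], [0.0, 0.162, 0.987], [-1.0, 0.002, -0.0]]
wrist_force: [-0.7, 0.2, -0.7]
gripper_width: 0.0006
```

```bash
python3 - <<'E'
from h import *
print(state()['ee_pos'])
s=snapshot('scene'); save(s,'scene1c.png',(260,130,440,290),4)
print(proj(s,np.array(state()['ee_pos'])))
E
```

```text
[0.64203818 0.01110969 0.05939681]
(np.float64(349.0972533023928), np.float64(211.36458004035637))
```

View pics/scene1c.png

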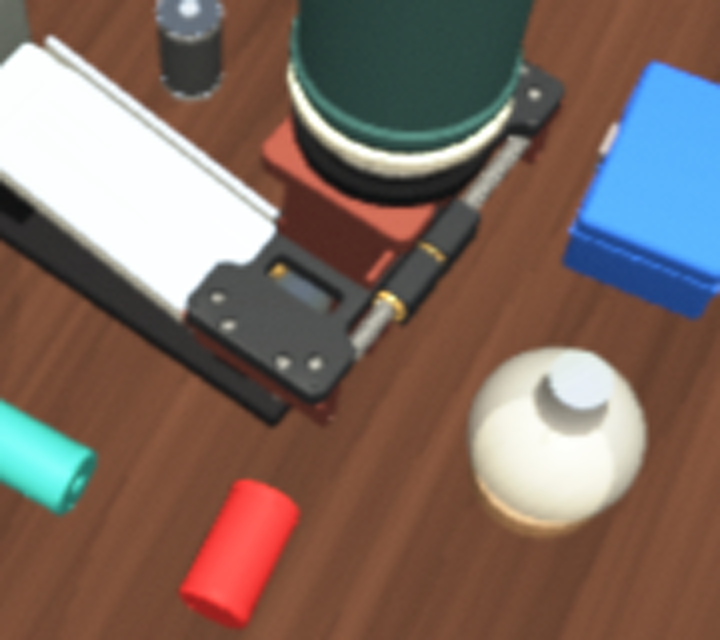

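The gripper hides the cell from here. The globe (px 398,241) and the red cell are clear of it. I lower the tip between the horns and creep up the ramp until it makes contact.

Emit:
arm_command([
  [[0,0,-0.4],0,0],
  [[0,0,-0.4],0,0],
  [[0,0,0],0,0],
])

```text
time_s: 5.32
ee_pos: [0.6418, 0.0111, 0.0392]
orientation: [[-0.002, -0.987, 0.162], [0.0, 0.162, 0.987], [-1.0, 0.002, -0.0]]
wrist_force: [0.2, -0.5, -0.5]
gripper_width: 0.0004
```

Emit:
arm_command([
  [[-0.1,0.016,0],0,0],
  [[-0.1,0.016,0],0,0],
  [[-0.1,0.016,0],0,0],
])

```text
time_s: 5.7
ee_pos: [0.6351, 0.0123, 0.0404]
orientation: [[0.0, -0.987, 0.162], [-0.0, 0.162, 0.987], [-1.0, -0.0, -0.0]]
wrist_force: [-1.3, -0.6, -0.2]
gripper_width: 0.0002
```

Emit:
arm_command([
  [[-0.1,0.016,0],0,0],
])

```text
time_s: 5.82
ee_pos: [0.6334, 0.0126, 0.0406]
orientation: [[0.002, -0.987, 0.162], [-0.0, 0.162, 0.987], [-1.0, -0.002, 0.0]]
wrist_force: [1.9, -0.1, 2.1]
gripper_width: 0.0003
```

Emit:
arm_command([
  [[-0.1,0.016,0],0,0],
])

```text
time_s: 5.95
ee_pos: [0.6328, 0.0127, 0.0413]
orientation: [[0.005, -0.987, 0.162], [-0.001, 0.162, 0.987], [-1.0, -0.006, 0.0]]
wrist_force: [5.6, -1.0, 4.4]
gripper_width: 0.0008
```

Emit:
arm_command([
  [[-0.1,0.016,0],0,0],
])

```text
time_s: 6.08
ee_pos: [0.6321, 0.0128, 0.0421]
orientation: [[0.009, -0.987, 0.162], [-0.001, 0.162, 0.987], [-1.0, -0.009, 0.0]]
wrist_force: [8.3, -1.9, 6.1]
gripper_width: 0.0007
```

Contact is made, but the tool is being pushed up as well. The tip is about at axle height, so the cell is wedging against it. I back off, lower the tip to put the full face below the axle, and retry.

Emit:
arm_command([
  [[0.2,-0.032,0],0,0],
  [[0.2,-0.032,0],0,0],
  [[0,0,-0.3],0,0],
  [[0,0,0],0,0],
])

```text
time_s: 6.58
ee_pos: [0.636, 0.0121, 0.0312]
orientation: [[-0.003, -0.987, 0.162], [0.0, 0.162, 0.987], [-1.0, 0.003, -0.0]]
wrist_force: [-0.1, 0.1, 0.6]
gripper_width: 0.0008
```

Emit:
arm_command([
  [[-0.15,0.025,0],0,0],
  [[-0.1,0.016,0],0,0],
  [[-0.1,0.016,0],0,0],
])

```text
time_s: 6.95
ee_pos: [0.632, 0.0128, 0.0341]
orientation: [[0.006, -0.987, 0.162], [-0.001, 0.162, 0.987], [-1.0, -0.006, 0.0]]
wrist_force: [6.5, -2.7, 5.4]
gripper_width: 0.0006
```

Emit:
arm_command([
  [[-0.1,0.016,0.02],0,0],
])

```text
time_s: 7.08
ee_pos: [0.631, 0.013, 0.0353]
orientation: [[0.009, -0.987, 0.162], [-0.001, 0.162, 0.987], [-1.0, -0.009, 0.0]]
wrist_force: [8.2, -2.0, 6.7]
gripper_width: 0.0006
```

Emit:
arm_command([
  [[-0.1,0.016,0.02],0,0],
])

```text
time_s: 7.2
ee_pos: [0.6293, 0.0133, 0.0362]
orientation: [[0.011, -0.987, 0.162], [-0.001, 0.162, 0.987], [-1.0, -0.011, 0.0]]
wrist_force: [8.9, -2.3, 6.4]
gripper_width: 0.0004
```

Emit:
arm_command([
  [[-0.1,0.016,0.02],0,0],
  [[-0.1,0.016,0.02],0,0],
])

```text
time_s: 7.45
ee_pos: [0.6243, 0.0142, 0.0373]
orientation: [[0.011, -0.987, 0.163], [-0.001, 0.163, 0.987], [-1.0, -0.011, 0.001]]
wrist_force: [8.1, -1.3, 6.4]
gripper_width: 0.0003
```

Emit:
arm_command([
  [[-0.1,0.016,0.02],0,0],
  [[-0.1,0.016,0.02],0,0],
])

```text
time_s: 7.7
ee_pos: [0.6194, 0.015, 0.0383]
orientation: [[0.011, -0.987, 0.163], [-0.001, 0.163, 0.987], [-1.0, -0.011, 0.001]]
wrist_force: [8.1, -0.5, 7.0]
gripper_width: 0.0004
```

```bash
python3 - <<'E'
from h import *
st=state();print(st['ee_pos'],st['wrist_force'],st['wrist_torque'])
s=snapshot('top'); save(s,'top1c.png',(240,120,420,340),2.6)
s=snapshot('scene'); save(s,'scene2c.png',(260,130,440,290),4)
E
```

```text
[0.61938296 0.01503539 0.03828663] [ 8.12886536 -0.46173251  6.98202395] [-0.23478482 -1.27583483 -0.01967779]
```

View pics/top1c.png

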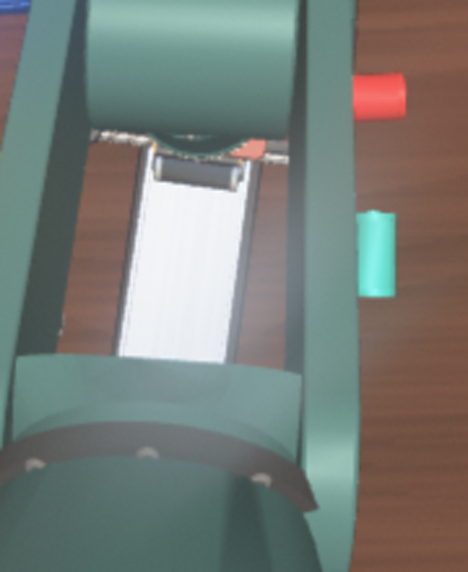

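View pics/scene2c.png

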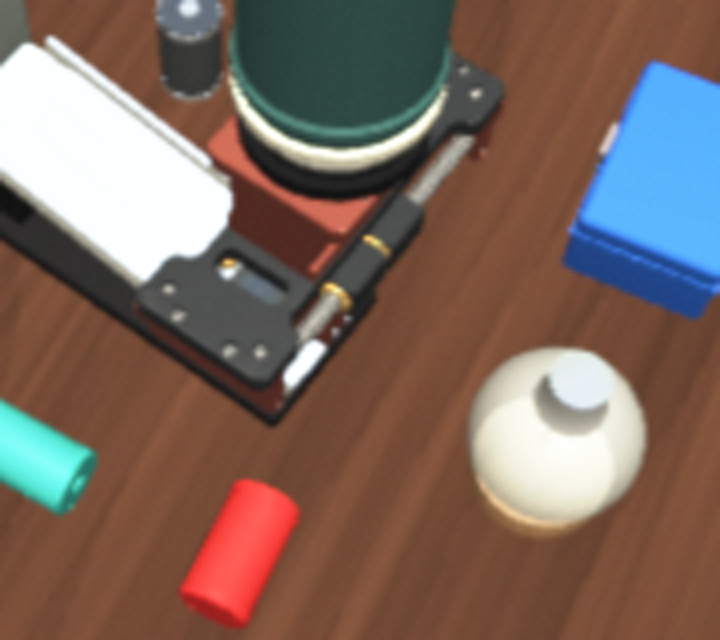

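The cell is square in the gutter (top view crop at about 197,172) and moving steadily, with a push of about 8 N. I continue up the slope.

Emit:
arm_command([
  [[-0.15,0.025,0.03],0,0],
  [[-0.15,0.025,0.03],0,0],
  [[-0.15,0.025,0.03],0,0],
  [[-0.15,0.025,0.03],0,0],
  [[-0.15,0.025,0.03],0,0],
  [[-0.15,0.025,0.03],0,0],
  [[-0.15,0.025,0.03],0,0],
  [[-0.15,0.025,0.03],0,0],
])

```text
time_s: 8.8
ee_pos: [0.5898, 0.02, 0.0443]
orientation: [[0.012, -0.987, 0.163], [-0.001, 0.163, 0.987], [-1.0, -0.012, 0.001]]
wrist_force: [8.9, -2.3, 7.7]
gripper_width: 0.0006
```

Emit:
arm_command([
  [[-0.15,0.025,0.03],0,0],
  [[-0.15,0.025,0.03],0,0],
  [[-0.15,0.025,0.03],0,0],
  [[-0.15,0.025,0.03],0,0],
  [[-0.15,0.025,0.03],0,0],
  [[-0.15,0.025,0.03],0,0],
  [[-0.15,0.025,0.03],0,0],
  [[-0.15,0.025,0.03],0,0],
])

```text
time_s: 9.8
ee_pos: [0.5603, 0.025, 0.0504]
orientation: [[0.013, -0.987, 0.163], [-0.001, 0.163, 0.987], [-1.0, -0.013, 0.001]]
wrist_force: [9.0, -2.1, 8.2]
gripper_width: -0.0
```

```bash
cat >> h.py <<'E'
ux=np.array([-.9867,.1625]);uy=np.array([-.1625,-.9867]);O=np.array([.5045,.0333])
def tcp():
    st=state();p=st['ee_pos'];d=p[:2]-O
    print('t',st['time_s'],'tester x,y,z',np.round([d@ux*1e3,d@uy*1e3,p[2]*1e3],1),'F',np.round(st['wrist_force'],1))
E
python3 - <<'E'
from h import *
tcp()
s=snapshot('top'); save(s,'top2c.png',(240,120,420,340),2.6)
E
```

```text
t 9.8 tester x,y,z [-56.4  -0.9  50.4] F [ 9.  -2.1  8.2]
```

View pics/top2c.png

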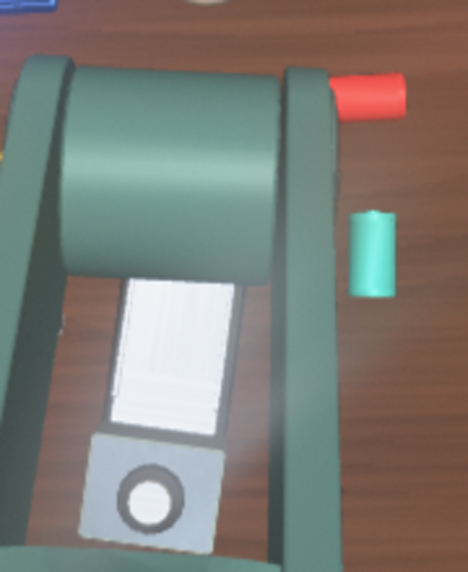

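Emit:
arm_command([
  [[-0.15,0.025,0.03],0,0],
  [[-0.15,0.025,0.03],0,0],
  [[-0.15,0.025,0.03],0,0],
  [[-0.15,0.025,0.03],0,0],
  [[-0.15,0.025,0.03],0,0],
  [[-0.15,0.025,0.03],0,0],
  [[-0.15,0.025,0.03],0,0],
  [[-0.15,0.025,0.03],0,0],
])

```text
time_s: 10.85
ee_pos: [0.5307, 0.03, 0.0564]
orientation: [[0.013, -0.987, 0.163], [-0.001, 0.163, 0.987], [-1.0, -0.013, 0.001]]
wrist_force: [9.3, -1.5, 8.8]
gripper_width: 0.0005
```

Emit:
arm_command([
  [[-0.15,0.025,0.03],0,0],
  [[-0.15,0.025,0.03],0,0],
  [[-0.15,0.025,0.03],0,0],
  [[-0.15,0.025,0.03],0,0],
  [[-0.15,0.025,0.03],0,0],
  [[-0.15,0.025,0.03],0,0],
  [[-0.15,0.025,0.03],0,0],
  [[-0.15,0.025,0.03],0,0],
])

```text
time_s: 11.85
ee_pos: [0.501, 0.035, 0.0624]
orientation: [[0.014, -0.987, 0.163], [-0.001, 0.163, 0.987], [-1.0, -0.014, 0.001]]
wrist_force: [10.5, -0.8, 9.0]
gripper_width: 0.0002
```

```bash

python3 - <<'E'
from h import *
tcp()
for n in ('top','scene'):
  s=snapshot(n); save(s,n+'3.png')
E
```

```text
t 11.85 tester x,y,z [ 3.7 -1.1 62.4] F [10.5 -0.8  9. ]
```

View pics/top3.png

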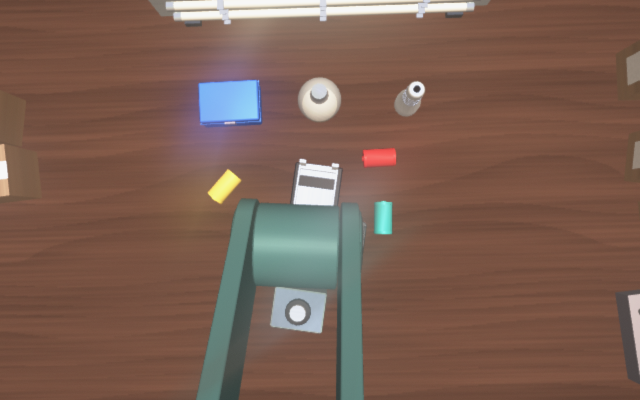

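View pics/scene3.png

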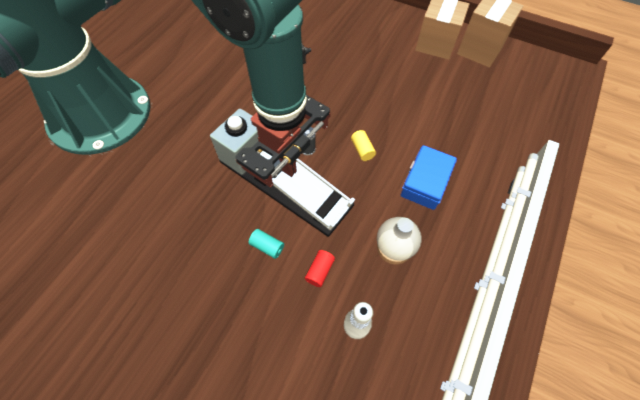

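```bash

python3 - <<'E'
from h import *
s=snapshot('top');W=world(s)
print(W[182,317],W[190,317],W[170,317])
E
```

```text
[0.59160726 0.01832398 0.03641744] [0.57719149 0.01879895 0.03150685] [0.61451354 0.01778915 0.02890347]
```

Emit:
arm_command([
  [[-0.15,0.025,0.03],0,0],
  [[-0.15,0.025,0.03],0,0],
  [[-0.15,0.025,0.03],0,0],
  [[-0.1,0.016,0.02],0,0],
  [[-0.1,0.016,0.02],0,0],
])

```text
time_s: 12.62
ee_pos: [0.4846, 0.0378, 0.0655]
orientation: [[0.013, -0.987, 0.163], [-0.001, 0.163, 0.987], [-1.0, -0.013, 0.001]]
wrist_force: [9.0, -2.1, 8.4]
gripper_width: 0.0002
```

```bash

python3 - <<'E'
from h import *
tcp()
E
```

```text
t 12.625 tester x,y,z [20.4 -1.2 65.5] F [ 9.  -2.1  8.4]
```

Emit:
arm_command([
  [[-0.06,0.01,0.03],0,0],
  [[-0.06,0.01,0.03],0,0],
  [[-0.06,0.01,0.03],0,0],
  [[-0.06,0.01,0.03],0,0],
])

```text
time_s: 13.12
ee_pos: [0.4753, 0.0391, 0.0674]
orientation: [[0.007, -0.987, 0.163], [-0.001, 0.163, 0.987], [-1.0, -0.007, 0.001]]
wrist_force: [4.6, -1.3, 4.0]
gripper_width: 0.0003
```

Emit:
arm_command([
  [[-0.04,0.0065,0.04],0,0],
  [[-0.04,0.0065,0.04],0,0],
])

```text
time_s: 13.38
ee_pos: [0.4678, 0.0399, 0.0676]
orientation: [[-0.003, -0.987, 0.162], [0.0, 0.162, 0.987], [-1.0, 0.003, -0.0]]
wrist_force: [-0.8, -0.5, -0.8]
gripper_width: 0.0003
```

Emit:
arm_command([
  [[-0.04,0.0065,0.04],0,0],
  [[-0.04,0.0065,0.04],0,0],
])

```text
time_s: 13.62
ee_pos: [0.4666, 0.0401, 0.0696]
orientation: [[-0.002, -0.987, 0.162], [0.0, 0.162, 0.987], [-1.0, 0.002, -0.0]]
wrist_force: [-0.5, 0.5, 0.3]
gripper_width: 0.0003
```

```bash

python3 - <<'E'
from h import *
tcp()
E
```

```text
t 13.625 tester x,y,z [38.5 -0.6 69.6] F [-0.5  0.5  0.3]
```

Contact force dropped to zero just past the crest, so the cell appears to have rolled into the seat. I withdraw and check.

Emit:
arm_command([
  [[0.4,-0.065,0],0,0],
  [[0.6,-0.1,0.5],0,0],
  [[0.9,-0.15,1],0,0],
  [[0.9,-0.15,1],0,0],
  [[1,-0.16,1],0,0],
  [[1,-0.16,1],0,0],
  [[1,-0.16,0],0,0],
  [[0,0,0],0,0],
])

```text
time_s: 14.62
ee_pos: [0.6149, 0.0159, 0.1825]
orientation: [[0.002, -0.987, 0.163], [-0.0, 0.163, 0.987], [-1.0, -0.002, -0.0]]
wrist_force: [-1.2, 0.1, 0.5]
gripper_width: 0.0004
```

```bash

python3 - <<'E'
from h import *
tcp()
for n in ('top','scene'):
  s=snapshot(n); save(s,n+'4.png',(200,90,360,290),3);W=world(s)
  d=(s['range_z']>0)&(s['image'].max(-1)<110)&(abs(W[...,0]-.43)<.06)&(abs(W[...,1]-.045)<.035)&(W[...,2]>.066)&(W[...,2]<.095)
  q=W[d]
  if len(q)>20: print(n,len(q),cv2.minAreaRect((q[:,:2]*1000).astype(np.float32)),(q[:,:2].mean(0)-O)@ux,q[:,2].max())
  for c in cut_out('cell',s):
    m=c['mask']&(s['range_z']>0);p=np.median(W[m],0);print(n,c['conf'],c['box'],p.round(3),((p[:2]-O)@ux).round(4))
E
```

```text
t 14.625 tester x,y,z [-111.8   -0.7  182.5] F [-1.2  0.1  0.5]
top 0.58 [302.3, 276.6, 39.8, 24.5] [0.423 0.048 0.086] 0.0825
scene 401 ((415.5682067871094, 35.48639678955078), (87.31216430664062, 52.882408142089844), 60.787620544433594) 0.08510153633608299 0.09073008122531512
scene 0.95 [260.2, 149.8, 29.6, 35.8] [0.429 0.043 0.083] 0.0758
scene 0.89 [321.4, 270.7, 34.9, 31.8] [ 0.64  -0.103  0.031] -0.1558
scene 0.71 [266.1, 243.2, 35.2, 25.5] [ 0.527 -0.107  0.031] -0.0448
scene 0.71 [366.8, 148.7, 17.5, 23.7] [0.607 0.174 0.029] -0.0785
```

View pics/top4.png

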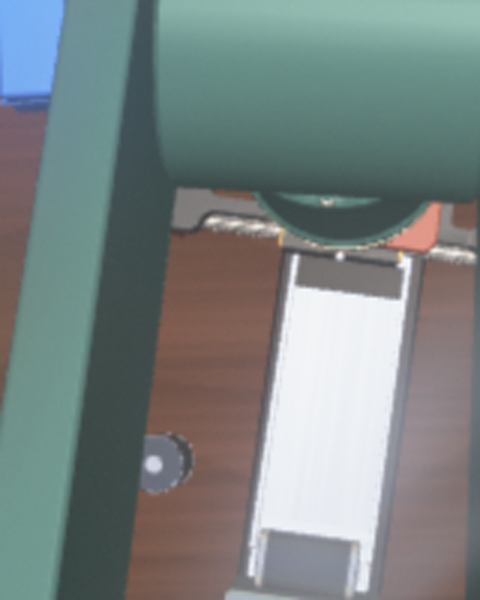

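View pics/scene4.png

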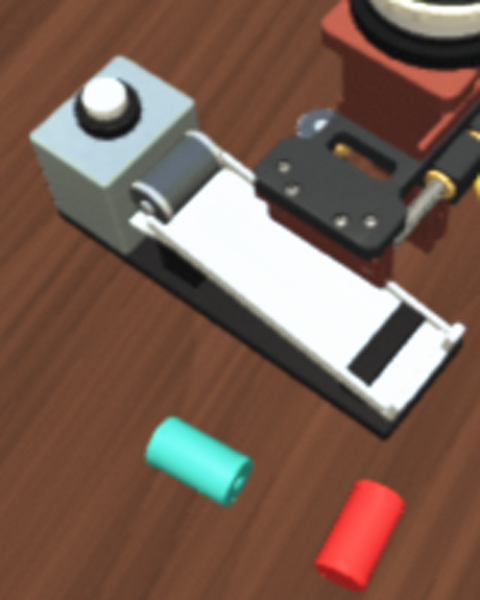

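The cell lies square against the stop (scene crop at about 175,180). The measured tester x is 82.5 mm in the top view against the 83 mm expected. Next, the button.

Emit:
arm_command([
  [[-0.9,0.154,0],0,0],
  [[-0.9,0.154,0],0,0],
  [[-0.9,0.154,0],0,0],
  [[-0.9,0.154,0],0,0],
  [[-0.9,0.154,0],0,0],
  [[-0.9,0.154,0],0,0],
  [[-0.9,0.154,0],0,0],
  [[-0.9,0.154,0],0,0],
])

```text
time_s: 15.82
ee_pos: [0.4307, 0.0475, 0.1821]
orientation: [[-0.001, -0.987, 0.162], [-0.0, 0.162, 0.987], [-1.0, 0.001, -0.0]]
wrist_force: [-0.3, 0.0, 1.5]
gripper_width: 0.0003
```

Emit:
arm_command([
  [[-0.9,0.154,0],0,0],
  [[-0.9,0.154,0],0,0],
  [[-0.64,0,0],0,0],
  [[0,0,-0.8],0,0],
  [[0,0,-0.8],0,0],
  [[0,0,-0.4],0,0],
  [[0,0,0],0,0],
])

```text
time_s: 16.7
ee_pos: [0.371, 0.0549, 0.132]
orientation: [[-0.002, -0.987, 0.162], [-0.0, 0.162, 0.987], [-1.0, 0.002, -0.0]]
wrist_force: [0.3, -0.4, 0.3]
gripper_width: 0.0008
```

```bash

python3 - <<'E'
from h import *
tcp(); print(state()['ee_pos'],state()['orientation'].tolist() if hasattr(state()['orientation'],'tolist') else state()['orientation'])
s=snapshot('scene'); save(s,'scene5.png',(180,60,360,220),4); print(proj(s,np.array(state()['ee_pos'])))
E
```

```text
t 16.7 tester x,y,z [135.2   0.4 132. ] F [ 0.3 -0.4  0.3]
[0.37102469 0.0548509  0.13198182] [[-0.0015578566524060027, -0.9867098432431604, 0.16248464028857862], [-5.6684090806422204e-05, 0.16248492432859724, 0.9867110246434079], [-0.999998784934044, 0.001527944039638206, -0.00030905897063495633]]
(np.float64(232.8289940542291), np.float64(116.39784113234609))
```

View pics/scene5.png

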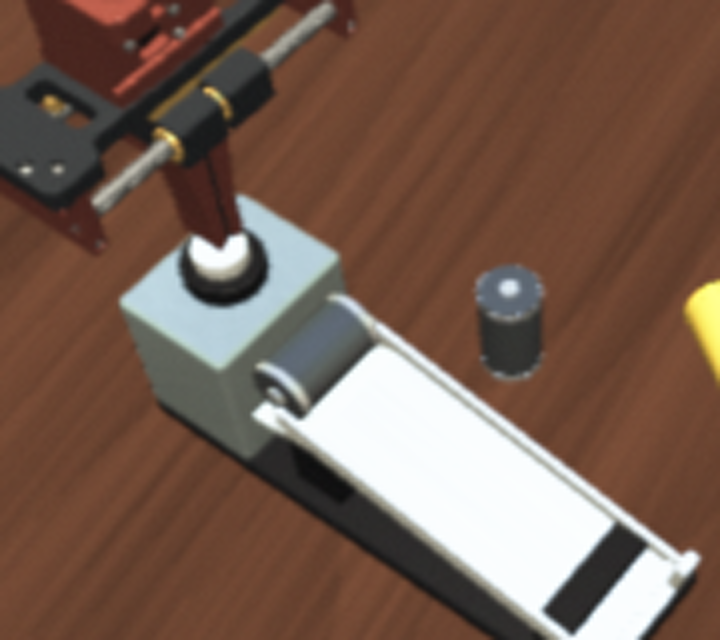

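The tip is right over the button (crop 220,255), with the cell still seated and the spare untouched. I press in small steps.

Emit:
arm_command([
  [[0,0,-0.3],0,0],
  [[0,0,-0.3],0,0],
  [[0,0,0],0,0],
])

```text
time_s: 17.12
ee_pos: [0.3721, 0.0549, 0.1172]
orientation: [[0.001, -0.987, 0.162], [-0.0, 0.162, 0.987], [-1.0, -0.001, -0.0]]
wrist_force: [0.6, 1.0, 2.9]
gripper_width: 0.0002
```

Emit:
arm_command([
  [[0,0,-0.15],0,0],
  [[0,0,0],0,0],
])

```text
time_s: 17.38
ee_pos: [0.3721, 0.0549, 0.1137]
orientation: [[0.001, -0.987, 0.162], [-0.0, 0.162, 0.987], [-1.0, -0.001, 0.0]]
wrist_force: [0.5, -0.2, 3.5]
gripper_width: 0.0008
```

Emit:
arm_command([
  [[0,0,-0.1],0,0],
  [[0,0,0],0,0],
])

```text
time_s: 17.62
ee_pos: [0.3723, 0.0548, 0.1128]
orientation: [[0.001, -0.987, 0.162], [-0.0, 0.162, 0.987], [-1.0, -0.001, -0.0]]
wrist_force: [-5.2, -0.5, 30.6]
gripper_width: 0.0004
```

Emit:
arm_command([
  [[0,0,-0.1],0,0],
  [[0,0,0],0,0],
])

```text
time_s: 17.88
ee_pos: [0.3725, 0.0548, 0.1121]
orientation: [[0.002, -0.987, 0.162], [-0.0, 0.162, 0.987], [-1.0, -0.002, -0.0]]
wrist_force: [-12.7, -0.5, 64.8]
gripper_width: 0.0004
```

The button is bottomed: force jumped to over 30 N at z ≈ 0.113, against a top at about 0.119. I release and retreat.

Emit:
arm_command([
  [[0,0,0.3],0,0],
  [[0,0,0.6],0,0],
  [[0,0,1],0,0],
  [[0,0,1],0,0],
  [[0.3,0.5,1],0,0],
  [[0.3,0.9,0.3],0,0],
  [[0.3,0.9,0],0,0],
  [[0.3,0.9,0],0,0],
])

```text
time_s: 18.88
ee_pos: [0.4011, 0.1355, 0.2134]
orientation: [[-0.001, -0.987, 0.163], [-0.0, 0.163, 0.987], [-1.0, 0.001, -0.0]]
wrist_force: [0.0, 0.2, 0.5]
gripper_width: 0.0003
```

Emit:
arm_command([
  [[0,1,0],0,0],
  [[0,1,0],0,0],
  [[0,1,0],0,0],
  [[0,1,0],0,0],
  [[0,1,0],0,0],
  [[0,1,0],0,0],
  [[0,0,0],0,0],
  [[0,0,0],0,0],
])

```text
time_s: 19.88
ee_pos: [0.401, 0.2841, 0.2132]
orientation: [[-0.001, -0.987, 0.162], [-0.001, 0.162, 0.987], [-1.0, 0.001, -0.001]]
wrist_force: [-0.8, -0.3, -0.1]
gripper_width: 0.0004
```

```bash

python3 - <<'E'
from h import *
import pickle
tcp()
for n in ('top','scene'):
  s=snapshot(n); save(s,n+'6.png',None,1.25);W=world(s)
  R=(s['range_z']>0)&(np.hypot(W[...,0]-.371,W[...,1]-.055)<.02)&(W[...,2]>.112)&(W[...,2]<.13)
  print(n,'button z',np.median(W[R][:,2]) if R.sum() else None)
  o=pickle.load(open(n+'0.pkl','rb'));Wo=world(o)
  for t in ('cell','spare','globe','batterybox','torch'):
    for c in cut_out(t,s)[:2 if t=='cell' else 1]:
      m=c['mask']&(s['range_z']>0);p=np.median(W[m],0);print(n,t,round(c['conf'],2),np.round(c['box']),p.round(3),((p[:2]-O)@ux).round(4))
E
```

```text
t 19.875 tester x,y,z [ 142.9 -230.7  213.2] F [-0.8 -0.3 -0.1]
top button z 0.11960875367495172
top cell 0.95 [303. 277.  39.  27.] [0.423 0.048 0.086] 0.0824
top cell 0.7 [384. 217.  19.  35.] [ 0.525 -0.101  0.033] -0.0424
top spare 0.68 [254. 244.  25.  16.] [0.482 0.136 0.06 ] 0.0387
top globe 0.94 [318. 100.  42.  47.] [0.733 0.01  0.077] -0.2291
top batterybox 0.92 [226. 102.  67.  48.] [0.739 0.174 0.051] -0.209
top torch 0.55 [409. 100.  33.  37.] [ 0.73  -0.149  0.062] -0.2523
scene button z 0.11857898334998118
scene cell 0.93 [363. 145.  25.  30.] [0.596 0.183 0.03 ] -0.066
scene cell 0.91 [321. 270.  29.  32.] [ 0.641 -0.104  0.031] -0.1566
scene spare 0.84 [307. 140.  15.  28.] [0.488 0.129 0.049] 0.0321
scene globe 0.65 [397. 240.  45.  48.] [ 0.743 -0.006  0.074] -0.2419
scene batterybox 0.93 [430. 178.  56.  64.] [0.747 0.159 0.049] -0.2185
scene torch 0.98 [358. 320.  32.  37.] [ 0.74  -0.165  0.075] -0.2649
```

View pics/scene6.png

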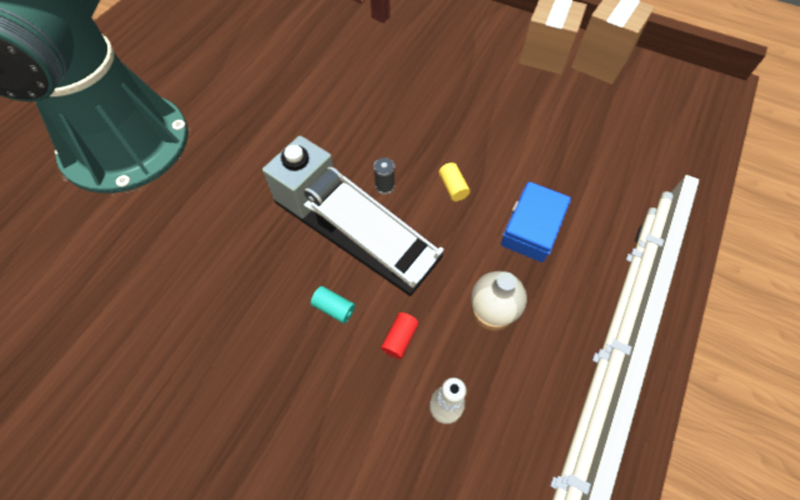

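View pics/top6.png

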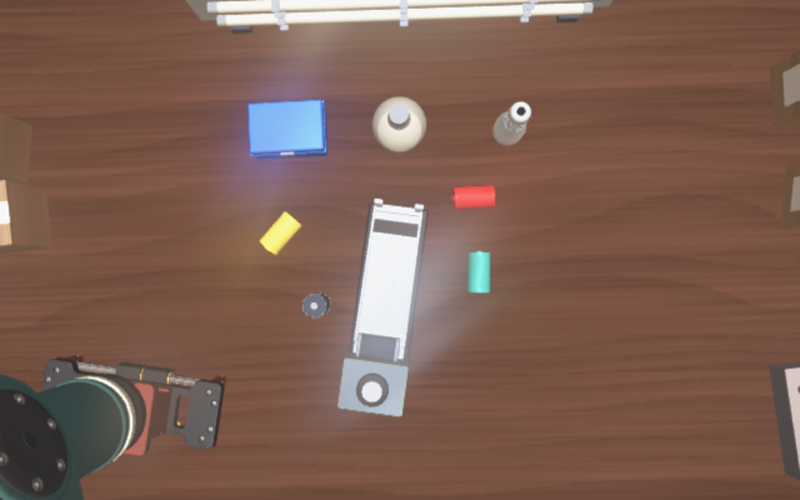

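The cell is seated at (378,347) in the top view. The button is back at its starting height, all bystanders are in place, and the arm is clear.

```bash
python3 -c "
from cell import close_job
print(close_job())"
```

```text
the job is handed in; nothing more can be done
None
```

I pushed the dark cell up the gutter with the closed fingertips and over the crest. It rolled into the seat by itself. I then pressed the button until it bottomed, released it, moved the arm clear and handed the job in at about 20 s of the 53 s allowed.

**Last checks before handing in:**
- **Cell:** it lies across the seat against the stop, measured at 82.4 mm along tester x against 83 mm expected. It looks square in the picture. It read 82.5 mm before the button press, so it has not rolled back.
- **Button:** its top is back at 119–120 mm, the height it had at the start.
- **Bystanders:** the spare, bulb, battery box and torch all read within about 2 mm of their first positions across the ground.
- **Arm:** it is well clear and touching nothing.

**What went less smoothly or disagreed:**
- **First push:** it wedged because the tip was at about axle height. I backed off and lowered it. Even then the push took about 8–10 N until the crest.
- **Button press:** the last step reached about 65 N at the wrist, more than the button needed. That is under the 120 N wrist limit, and as far as I can tell only the fingertips touched it.
- **Cameras:** the two disagree by 2–3 mm on the tester's position, so I used the average.
- **Cell detector:** in the last scene picture I printed only its two best hits, and both were look-alikes. The seated position therefore rests on the top camera and on viewing the pictures.

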